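Crank the slide vice shut on a wood block

TASK

Clamp the wood block in the low slide vice: fit the loose crank fully home on the vice's square drive shaft, then wind it clockwise by its turning handle, about two full turns, until the block is held firmly between the jaws. Stop as soon as the crank has gone clearly heavier and do not force it, because the block bruises; leave the crank on the shaft, let go, and leave the other things on the bench alone.

Things in the scene. Friction and masses are not known exactly. Their poses are not given: they have to be found in the camera images.
- crank: Loose steel crank, 0.43 kg, standing on its hub. Origin: middle of the socket's mouth in the hub's underside; z up, x along the arm to the handle. Hub 34 x 34 mm, z 0 to 44 mm; square socket from below, 15.3 mm wide, sides parallel to x and y, mouth chamfered 1.5 mm, 32 mm deep. Arm 16 mm wide, z 32 to 44 mm, out to x = 88 mm; on the other side a counterweight ball, radius 16 mm, at x = -56 mm.
- boss_grip (a point): Middle of the crank's square boss, 22 x 22 mm with faces square to the crank's x and y, from 44 to 85 mm above the socket's mouth; this point lies 66 mm above it, on the socket's axis. Best hold for lifting the crank: on the faces toward +y and -y, just above the arm. The crank balances within 2 mm of this axis.
- handle_mid (a point): Middle of the crank's black upright handle, 75 mm from the socket's axis: a sleeve 22 mm across, 48 to 104 mm above the socket's mouth; this point is at 79 mm. The sleeve spins freely on its pin, so a gripper holding it can keep its yaw while the crank goes round.
- slide_vice: Fixed low slide vice, 268 x 100 mm. Origin: on the bench, under the drive shaft's axis; x points to the rear jaw, z up. Drive box 78 x 80 mm round the origin, top at 75 mm, with a collar to 78 mm round the square shaft. Bed for the work at z = 18 mm; jaws 100 mm wide, tops at 62 mm. Winding clockwise from above drives the sprung front jaw toward +x, 25 mm a turn; it holds when let go.
- shaft_seat (a point): Centre of the drive shaft's foot, on the collar's top, 78 mm above the bench; turns with the shaft, x and y square to its flats, z up. Shaft 14 x 14 mm, 26 mm tall, top 4 mm stepped in to 12.5 and 10.5 mm. The crank is home when the socket's mouth is here (within 4 mm in height, 3 mm sideways, straight); any of the four quarter turns fits.
- drive_shaft (a joint): Angle of the drive shaft in rad, growing clockwise from above (closing); range 0 to 24, starts between 0 and 1. Squeezing starts somewhere between 12.7 and 15.4 rad: the rear jaw is bolted on by eye, its face 178 to 188 mm from the shaft's axis. Free running takes 6 N at the handle (0.40 N m of dry friction); squeezing adds 5.3 N per 100 N of clamping force, about 0.8 N for each 0.1 rad.
- wood_block: Loose plain wood offcut, 48 x 110 x 38 mm, 0.11 kg, lying on the bed between the jaws, long side along the jaws within 0.1 rad. Origin: centre of its underside; x across its 48 mm, y along its 110 mm. Firm: the front jaw's springs (40 N/mm) press it with over 40 N after letting go; over 170 N bruises it. Aim at about 90 N, the handle some 5 N heavier than free running.
- screwdriver: Bystander, not to be moved: blue-handled screwdriver, 220 x 28 x 26 mm, lying near the bench's front edge.
- spanner: Bystander, not to be moved: 17 mm combination spanner, 203 x 34 x 7 mm, lying in front and right of the slide vice.
- bearing: Bystander, not to be moved: ball bearing, 35 mm across, 11 mm high, in front and right of the slide vice.
- nut: Bystander, not to be moved: brass nut, 27 mm across, 13 mm high, behind the crank.
- tape: Bystander, not to be moved: yellow tape measure, 68 x 71 x 35 mm, at the left.
- pliers: Bystander, not to be moved: red-handled pliers, 180 x 66 x 14 mm, at the left.
- steel_piece: Bystander, not to be moved: flat piece of steel bar, 30 x 85 x 10 mm, in front of the crank.
There are look-alikes about, which are no part of the job. There is more than one size of the wood_block; the one meant has the size given above.

How it is judged (in metres and radians):
On the way, in this order (a step that is already met when the one before it is completed fails the run):
1. the crank is fully home on the square shaft (z of crank in the frame of shaft_seat below 0.004 m and horizontal distance between crank and shaft_seat below 0.003 m and angle between the z axis of crank and the z axis of shaft_seat, either way round below 0.06 rad), for 0.2 s.
2. the shaft has been wound past 8 rad with the crank on it (all of step 1 and value of joint drive_shaft above 8 rad), for 0.1 s.
3. the front jaw presses the block with more than 40 N (all of step 1 and contact force between slide_vice and wood_block above 40 N), for 0.2 s.
At the end, for the whole second after the job is handed in: The wood block lies flat on the vice's bed (within 7 mm of it, tilted less than 0.1 rad), pressed by the front jaw with more than 40 N; the crank stands straight on the shaft (within 0.06 rad), home within 4 mm in height and 3 mm sideways; block and crank at rest (all of step 3 and angle between wood_block's own z axis and vertical below 0.1 rad and linear speed of wood_block below 0.01 m/s and linear speed of crank below 0.02 m/s and z of wood_block in the frame of slide_vice below 0.025 m); the robot touches nothing.
It fails at once if the block is squeezed with more than 170 N (bruised) (contact force between slide_vice and wood_block above 170 N).
It fails at once if the crank is tipped by more than 0.6 rad (dropped or knocked over) (angle between crank's own z axis and vertical above 0.6 rad).
It fails at once if the crank is forced against the slide vice with more than 250 N (contact force between crank and slide_vice above 250 N).
It fails at once if another thing on the bench is moved by more than 30 mm (distance of any of screwdriver, spanner, bearing, nut, tape, pliers, steel_piece from where it was at the start of the episode above 0.03 m).
It also fails if it takes over 72 s, if anything falls off the work surface, if the arm or the gripper's body presses on something with over 40 N, if the wrist force passes 120 N, or if a joint passes its speed limit or range.

ROBOT

A 6-joint arm with a two-finger parallel gripper is mounted at the origin on a cart in front of the work surface, level with it; the furniture and walls round the work are solid. World frame = base frame: x ahead of the robot, y to its left, z up, the work surface at z = 0. Lengths are in mm, angles in degrees, forces in N, time in s.
With the tool pointing down it reaches from about 350 to 850 mm from the base axis. Payload 8.1 kg.
Tool frame: the origin (TCP) lies between the finger pads; the fingertips stand 17 mm ahead of it and the grasp point (between the pads) lies 2 mm behind it; z points along the fingers, y is the line along which they close (so a half turn about z gives the same grasp; the last joint's range is limited). The gripper opens to 85 mm and grips with 20 to 120 N. Pads are 22 mm wide; open, the fingers measure 114 mm over their backs; the gripper's body (76 mm by 85 mm) begins 54 mm behind the grasp point. The pads swing forward as they close: fully open they stand 13 mm farther back than shut.
Start: joints at [-77.831, 7.471, 85.268, -0, 87.261, -4.893], TCP at [176.071, -573.589, 223.592] pointing down, gripper open.
Joint ranges: [-169.43, 169.43], [-51.17, 129.36], [1.28, 143.12], [-76.62, 256.62], [0, 156.53], [-152.29, 152.29]. Speed limits (degrees/s): [136.94, 136.94, 159.86, 180, 180, 180].

INTERFACE

Orientations are given as [roll, pitch, yaw] about the fixed x, y, z axes, in that order (R = Rz(yaw) Ry(pitch) Rx(roll)).
In Python, from bench import sense, snapshot, hand_in, trace, place_of gives the robot as it stands.
- The arm moves only by the shell command python3 -m handwheel 'ROWS' [FORCE]. ROWS is JSON, a list of rows, each a list of 7 numbers: the opening, from -1 (shut) to 1 (fully open), then the shift along the tool's x, y, z in cm, then the turn, a rotation vector about the tool's x, y, z in rad. A call has 1 to 12 rows; each row shifts and turns the commanded pose from where the row before left it, along the tool's axes as they then stand; what a row does not reach is not made up. A row lasts 1/12 s, in which the tool goes at most 41.7 mm and 7.16 degrees, less where a joint would pass 70% of its speed; a pose out of reach is approached as far as the arm can. A call with a gripper value outside its range is refused whole. The fingers move at their own pace and stop on an object; FORCE is the grip in N (left out, the last holds). Time passes only in rows, so rows that do not move let the fingers close. It gives the time, the measured TCP pose, the force, the opening and the grip force at its end, in the units of the state.
- sense(): the state, without advancing time (a new reading comes with each control period).
- snapshot(name): name is "side" or "top" or "wrist"; returns a dict with "image" (384x512x3 uint8, red, green, blue), "intrinsics" (3x3 intrinsics, pixels), "R" (3x3) and "t" (3): a world point X has camera coordinates R X + t. Camera axes: x right, y down, z forward; pixel columns grow to the right and rows downward; lengths in mm; the calibration is good to about 2 mm. A picture is of the moment at which its call begins. There is no depth.
- hand_in(): hands the job in; it is judged then, once.
Trained networks look in a picture, given as the dict that the camera call returned (one of the last four; its "shot" number tells which), for a name from the list of things; names that differ only in an ending like _2 or _b are one class to them, and where a whole thing is asked for, a point or a joint stands for the part that bears it (a point fixed in the world has none). Each returns a list of dicts, best first, with "conf" (0 to 1); they miss things now and then, are a little off and sometimes report something else, mostly with a low value. They report only what shows in the picture. A call takes as long as a camera call. They do not tell look-alikes from the thing itself.
- trace(picture, query): "pixels" (384x512 bool, what is visible of it).
- place_of(picture, query): "location" ([x, y, z] in mm, in world coordinates, good to about 4 mm: a listed point, or the origin of a listed thing).
The state is a dict: "time": time; "joint_pos": joint angles; "qd": joint speeds; "joint_efforts": joint torques, N m; "tool_pos": TCP position; "tcp_rot": TCP orientation; "ft_force": force on the tool from outside, world axes, zero at the start; "wrist_torque": the same for the moment, N m; "finger_gap": finger opening in mm; "grip_force": force on a finger pad.
Only numpy, scipy, OpenCV 4.12 (cv2) and the standard library are available. Lean on these libraries where they do the work, as an engineer would, in place of code of your own. Each camera call takes 0.05 s, during which the arm holds its last target. There are 200 camera calls.

## Working session

There is one attempt and no reset: what is moved stays moved. The work goes in short steps, Python scripts to look and compute and a shell command to move; the robot and the scene stay as the last step left them, time stands still between calls to the robot, and variables do not carry over. Pictures are saved under pics/ and viewed, at most 10 in all, crops included, and the job is handed in when it is done.

```bash
ls; mkdir -p pics; python3 - <<'E'
from bench import *
import cv2,numpy as np
s=sense();print(s)
ims=[]
for n in ("side","top"):
    p=snapshot(n);cv2.imwrite(f"pics/{n}0.png",p["image"][:,:,::-1])
    print(n,p["intrinsics"],p["R"],p["t"])
    for q in ("crank","boss_grip","handle_mid","slide_vice","shaft_seat","wood_block","nut","steel_piece"):
        print(q,[(np.round(d["location"],0),round(d["conf"],2)) for d in place_of(p,q)[:3]])
E
```

```text
pics
{'time': 0.0, 'joint_pos': array([-7.78305655e+01,  7.51514507e+00,  8.53295688e+01, -1.61517098e-03,
        8.72609920e+01, -4.89407980e+00]), 'qd': array([ 0.16394075, -0.01948254, -0.1190463 , -0.03414518, -0.05948228,
        0.10295724]), 'joint_efforts': array([ 1.78580365e-03, -5.69396138e+01, -5.00544190e+01, -2.67007053e-04,
        1.49047875e-02, -2.49053608e-05]), 'tool_pos': array([ 175.94099941, -573.03563052,  222.54127998]), 'tcp_rot': array([-1.79894542e+02, -7.41088117e-03,  1.70635862e+01]), 'ft_force': array([ 0.06983967, -0.67478119,  0.04039021]), 'wrist_torque': array([ 0.01690746,  0.00497054, -0.0387386 ]), 'grip_force': 0.0, 'finger_gap': 85.17593553651146}
side [[400.23524999   0.         255.30573623]
 [  0.         400.23524999 191.13627457]
 [  0.           0.           1.        ]] [[ 0.95350477 -0.30137421 -0.00149952]
 [-0.15282996 -0.47923177 -0.86428   ]
 [ 0.25975308  0.82432427 -0.50300879]] [-502.55319003  153.20252548 1321.52274542]
crank [(array([512., -30.,  -2.]), 0.59)]
boss_grip [(array([514., -32.,  68.]), 0.63)]
handle_mid [(array([
[... 630 characters left out ...]
  0.02157505 -0.06302355]
 [ 0.06260788 -0.01942877 -0.99784907]] [  29.85908498  537.55601862 1315.46079259]
crank [(array([516., -30.,  -1.]), 0.69)]
boss_grip [(array([515., -30.,  67.]), 0.82)]
handle_mid [(array([514., -33.,  -1.]), 0.58), (array([474.,  30.,  81.]), 0.43), (array([435., 340.,   2.]), 0.31)]
slide_vice [(array([ 548., -263.,    0.]), 0.98)]
shaft_seat [(array([ 543., -261.,   77.]), 0.5)]
wood_block [(array([ 667., -289.,   19.]), 0.98), (array([ 652., -110.,   -2.]), 0.87)]
nut [(array([473.,  30.,  84.]), 0.66), (array([676.,   8.,   3.]), 0.57), (array([ 549., -263.,   -1.]), 0.23)]
steel_piece [(array([396., -49.,  -0.]), 0.65), (array([ 449., -401.,    0.]), 0.46)]
```

View pics/top0.png

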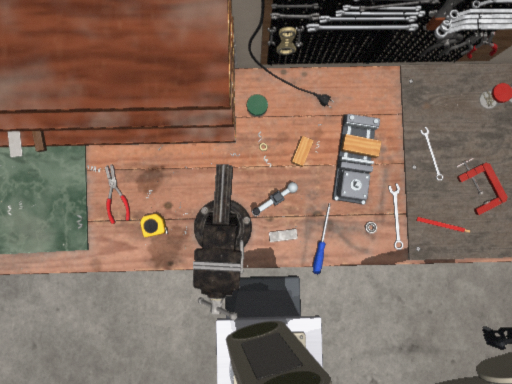

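View pics/side0.png

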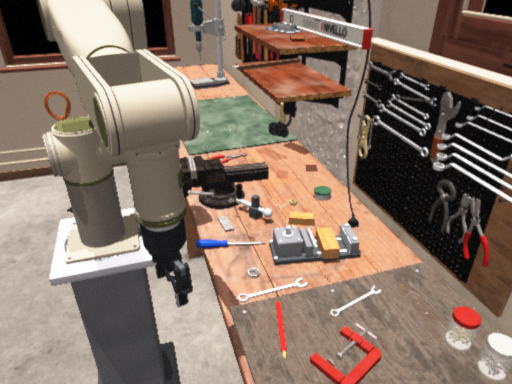

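The top view shows the slide vice with its block at (355,160), the crank at (272,197), and the tall bench vice left of the crank at (222,230). The look-alike block is at (302,150). Next I go above the shaft for a close look.

```bash
cat > h.py <<'E'
from bench import *
import numpy as np, cv2
from scipy.spatial.transform import Rotation as Ro
def to(p,yaw=None):
    "tool shift in cm (and turn about tool z) from measured pose to world p"
    s=sense();R=Ro.from_euler('xyz',s["tcp_rot"],degrees=True)
    print("tool",np.round(s["tool_pos"],1),np.round(s["tcp_rot"],1),"F",np.round(s["ft_force"],1),"t",round(s["time"],2),"j6",s["joint_pos"][5].round())
    print("shift cm",np.round(R.inv().apply(np.array(p)-s["tool_pos"])/10,2))
    if yaw is not None:
        T=Ro.from_euler('xyz',[180,0,yaw],degrees=True)
        print("turn",np.round((R.inv()*T).as_rotvec(),3))
def proj(c,P):
    q=(c["R"]@np.atleast_2d(P).T).T+c["t"]; q=q@np.array(c["intrinsics"]).T; return q[:,:2]/q[:,2:]
def unproj(c,uv,z):
    uv=np.atleast_2d(uv).astype(float); d=np.c_[uv,np.ones(len(uv))]@np.linalg.inv(c["intrinsics"]).T@c["R"]
    o=-c["R"].T@c["t"]; return o+d*((z-o[2])/d[:,2])[:,None]
E
python3 -m handwheel '[[1,3.44,-1.72,-0.31,0,0,0],[1,3.44,-1.72,-0.31,0,0,0],[1,3.44,-1.72,-0.31,0,0,0],[1,3.44,-1.72,-0.31,0,0,0],[1,3.44,-1.72,-0.31,0,0,0],[1,3.44,-1.72,-0.31,0,0,0],[1,3.44,-1.72,-0.31,0,0,0],[1,3.44,-1.72,-0.31,0,0,0],[1,3.44,-1.72,-0.31,0,0,0],[1,3.44,-1.72,-0.31,0,0,0],[1,3.44,-1.72,-0.31,0,0,0],[1,3.44,-1.72,-0.31,0,0,0]]'
python3 -m handwheel '[[1,0,0,0,0,0,0],[1,0,0,0,0,0,0]]'
python3 - <<'E'
from h import *
p=snapshot("wrist");cv2.imwrite("pics/w1.png",p["image"][:,:,::-1])
print(p["R"],p["t"],"cam",-p["R"].T@p["t"])
for q in ("slide_vice","shaft_seat","wood_block"):
    print(q,[(np.round(d["location"],1),round(d["conf"],2)) for d in place_of(p,q)[:3]])
to([543,-261,260])
E
```

```text
time: 1.9
tool_pos: [511.3, -253.6, 261.2]
tcp_rot: [180.0, -0.0, 17.1]
ft_force: [-0.5, -0.8, 0.2]
finger_gap: 85.7
grip_force: 0.0
time: 2.07
tool_pos: [511.5, -253.4, 260.9]
tcp_rot: [180.0, -0.0, 17.3]
ft_force: [-0.2, -1.2, -0.3]
finger_gap: 85.2
grip_force: 0.0
[[ 2.96923585e-01 -9.54901210e-01 -2.53538609e-04]
 [-9.06266383e-01 -2.81884371e-01  3.14995945e-01]
 [-3.00861478e-01 -9.32999517e-02 -9.49092983e-01]] [-393.94968562  338.84045856  544.6576427 ] cam [ 587.91917265 -229.85267023  410.09749491]
slide_vice [(array([ 546.4, -260. ,    2.5]), 0.69)]
shaft_seat [(array([ 540.5, -263. ,   75.1]), 0.69)]
wood_block [(array([ 664.8, -291.6,   22.2]), 0.94), (array([ 655.4, -119.1,   -2.3]), 0.82), (array([515.3, -31.7,  66.2]), 0.67)]
tool [ 509.4 -256.1  260.6] [-180.    0.   17.] F [ 0.6 -0.3  0.2] t 2.27 j6 41.0
shift cm [3.07 1.46 0.06]
```

View pics/w1.png

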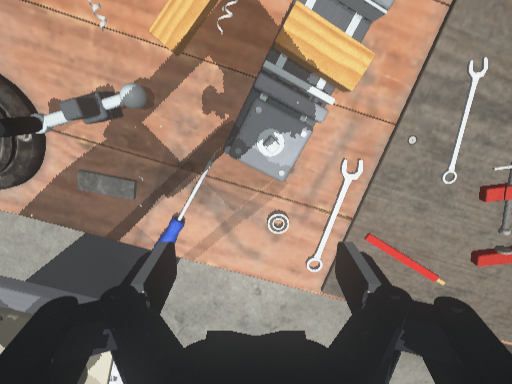

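The wrist view shows the drive box with the shaft at about (271,145), the crank at (95,105) and the bench vice at the far left. I'll enlarge the shaft and the crank.

```bash
python3 - <<'E'
import cv2,numpy as np
a=cv2.imread("pics/w1.png")
b=cv2.resize(a[120:170,245:295],(590,590),interpolation=cv2.INTER_CUBIC)
cv2.imwrite("pics/w1c.png",b)
E
```

```text
(no output)
```

View pics/w1c.png

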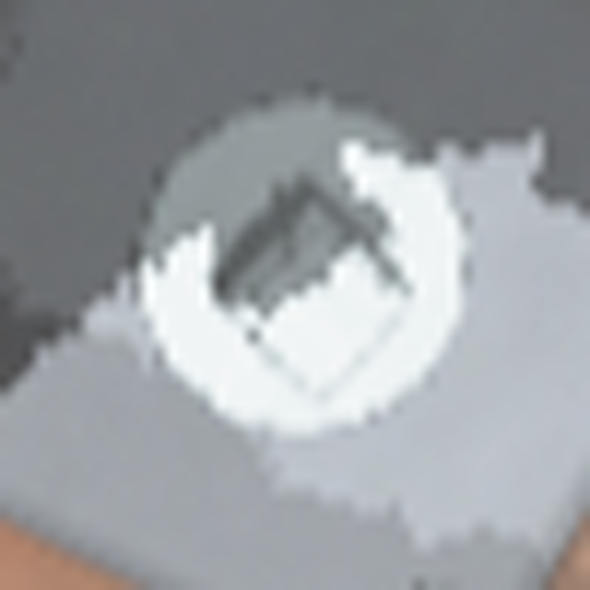

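```bash
python3 -m handwheel '[[1,-0.5,0.5,3,0,0,0],[1,-0.5,0.5,3,0,0,0],[1,-0.5,0.5,3,0,0,0],[1,0,0,0,0,0,0],[1,0,0,0,0,0,0]]'
python3 - <<'E'
from h import *
a=None
c=np.array([[270.8,135.7],[279.3,144.6],[271.9,153.5],[264.1,144.7]])
p=snapshot("wrist");
to([543,-261,260])
q=place_of(p,"shaft_seat");print([(np.round(d["location"],1),round(d["conf"],2)) for d in q[:2]])
uv=proj(p,[542,-262,101])[0];print(uv)
u,v=np.round(uv).astype(int);a=p["image"][max(0,v-40):v+40,max(0,u-40):u+40,::-1]
print(max(0,u-40),max(0,v-40),a.shape)
cv2.imwrite("pics/w2c.png",cv2.resize(a,None,fx=7.4,fy=7.4,interpolation=cv2.INTER_CUBIC))
cv2.imwrite("pics/w2.png",p["image"][:,:,::-1]);np.save("cal2.npy",p,allow_pickle=True)
E
```

```text
time: 2.68
tool_pos: [498.1, -274.0, 169.2]
tcp_rot: [-179.8, 0.2, 16.9]
ft_force: [0.2, 0.5, 0.2]
finger_gap: 85.2
grip_force: 0.0
tool [ 499.7 -274.5  171.6] [-180.    0.   17.] F [-0.3  0.4  0.9] t 2.73 j6 39.0
shift cm [ 4.54 -0.04 -8.84]
[(array([ 540. , -264.1,   79. ]), 0.65)]
[257.12760815 142.94982993]
217 103 (80, 80, 3)
```

View pics/w2c.png

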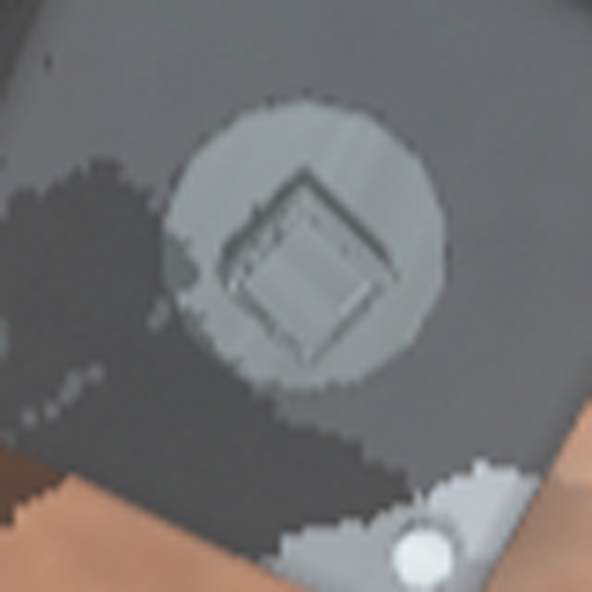

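```bash
python3 - <<'E'
from h import *
p=np.load("cal2.npy",allow_pickle=True).item()
f=lambda l:np.array(l)/7.4+[217-.43,103-.43]
print("collar",unproj(p,f([[305,245]]),78))
for l,z in (([[303,205],[370,283],[307,345],[243,285]],104),([[397,280],[307,365],[222,280]],100)):
    P=unproj(p,f(l),z)[:,:2];print(z,P.round(1),P.mean(0).round(1),"mid",(P[0]+P[2])/2)
    d=np.diff(P,axis=0);print(np.linalg.norm(d,axis=1).round(1),np.degrees(np.arctan2(d[:,1],d[:,0])).round(1)%90)
w=p
for n in("top","wrist"):
    c=snapshot(n) if n=="top" else p
    for q in ("boss_grip","handle_mid"):
        print(n,q,[(np.round(d["location"],1),round(d["conf"],2)) for d in place_of(c,q)[:2]])
E
```

```text
collar [[ 544.58959387 -261.83920952   78.        ]]
104 [[ 551.7 -259.3]
 [ 546.1 -268.3]
 [ 538.  -264. ]
 [ 542.1 -255.8]] [ 544.5 -261.8] mid [ 544.89169642 -261.64042278]
[10.6  9.2  9.1] [58.1 61.7 63.7]
100 [[ 546.7 -271.3]
 [ 535.3 -264.8]
 [ 541.3 -253.6]] [ 541.1 -263.2] mid [ 544.03446381 -262.41361878]
[13.1 12.8] [60.6 61.7]
top boss_grip [(array([514.9, -33.2,  65.2]), 0.83)]
top handle_mid [(array([473.3,  34.1,  82.6]), 0.52)]
wrist boss_grip []
wrist handle_mid []
```

```bash
python3 -m handwheel '[[1,1.22,-3.26,-0.9,0,0,0],[1,1.22,-3.26,-0.9,0,0,0],[1,1.22,-3.26,-0.9,0,0,0],[1,1.22,-3.26,-0.9,0,0,0],[1,1.22,-3.26,-0.9,0,0,0],[1,1.22,-3.26,-0.9,0,0,0],[1,1.22,-3.26,-0.9,0,0,0]]'
python3 -m handwheel '[[1,0,0,0,0,0,-0.122],[1,0,0,0,0,0,-0.122],[1,0,0,0,0,0,-0.122],[1,0,0,0,0,0,-0.122],[1,0,0,0,0,0,-0.122],[1,0,0,0,0,0,-0.122],[1,0,0,0,0,0,-0.122],[1,0,0,0,0,0,-0.122],[1,0,0,0,0,0,-0.122],[1,0,0,0,0,0,-0.122],[1,0,0,0,0,0,-0.122],[1,0,0,0,0,0,-0.122]]'
python3 -m handwheel '[[1,0,0,0,0,0,-0.122],[1,0,0,0,0,0,-0.122],[1,0,0,0,0,0,-0.122],[1,0,0,0,0,0,0],[1,0,0,0,0,0,0]]'
python3 - <<'E'
from h import *
p=snapshot("wrist");cv2.imwrite("pics/w3.png",p["image"][:,:,::-1]);np.save("cal3.npy",p,allow_pickle=True)
for q in ("crank","boss_grip","handle_mid"):
    print(q,[(np.round(d["location"],1),round(d["conf"],2)) for d in place_of(p,q)[:3]])
to([515,-32,68],122)
E
```

```text
time: 3.62
tool_pos: [515.0, -28.9, 235.3]
tcp_rot: [180.0, -0.1, 17.1]
ft_force: [1.8, 0.0, 0.0]
finger_gap: 85.3
grip_force: 0.0
time: 4.62
tool_pos: [515.2, -30.5, 234.7]
tcp_rot: [179.9, 0.0, 101.3]
ft_force: [-1.0, -1.0, -0.2]
finger_gap: 85.4
grip_force: 0.0
time: 5.03
tool_pos: [515.2, -30.5, 234.5]
tcp_rot: [180.0, 0.0, 121.7]
ft_force: [0.7, 0.4, 0.2]
finger_gap: 85.3
grip_force: 0.0
crank [(array([515.3, -34.3,   0.6]), 0.96)]
boss_grip [(array([514.5, -33.5,  68.2]), 0.69)]
handle_mid [(array([470.6,  32.7,  77.2]), 0.58)]
tool [514.9 -30.6 234. ] [180.    0.  121.8] F [0.  0.2 0.1] t 5.23 j6 -41.0
shift cm [-0.12 -0.07 16.6 ]
turn [ 0.     0.    -0.004]
```

View pics/w3.png

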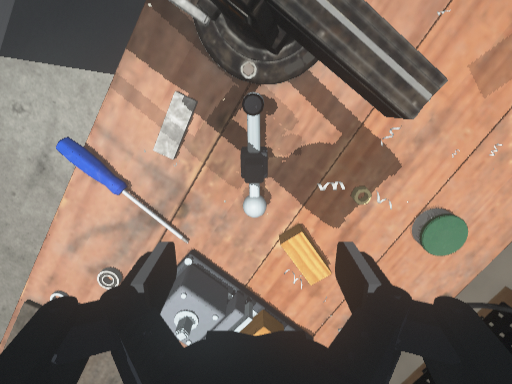

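The picture shows the crank upright in the image: handle (253,104), hub (255,163), ball (255,207). It is centred between the fingers and aligned with them.

```bash
python3 - <<'E'
from h import *
p=np.load("cal3.npy",allow_pickle=True).item()
h=unproj(p,[253.5,103],104)[0];b=unproj(p,[255,207],38)[0]
print(h,b);d=(h-b)[:2];print(np.linalg.norm(d),np.degrees(np.arctan2(d[1],d[0])))
ax=b[:2]+d/np.linalg.norm(d)*56;print("axis",ax);print(proj(p,[[*ax,85],[*ax,0]]))
to([*ax,68],np.degrees(np.arctan2(d[1],d[0])))
E
```

```text
[473.13772457  31.99116947 104.        ] [544.63177854 -81.53003998  38.        ]
134.15835697909895 122.20214415175278
axis [514.78893376 -34.14433944]
[[254.41138519 176.0889976 ]
 [254.70107522 159.81228395]]
tool [514.9 -30.6 234. ] [180.    0.  121.8] F [0.  0.2 0.1] t 5.23 j6 -41.0
shift cm [-0.29 -0.2  16.6 ]
turn [ 0.     0.    -0.007]
```

```bash
python3 -m handwheel '[[1,-0.27,-0.16,3,0,0,-0.005],[1,0,0,3,0,0,0],[1,0,0,3,0,0,0],[1,0,0,3,0,0,0],[1,0,0,2.4,0,0,0],[1,0,0,1.2,0,0,0],[1,0,0,1.2,0,0,0],[1,0,0,0,0,0,0],[1,0,0,0,0,0,0]]' 60
python3 -m handwheel '[[-0.2,0,0,0,0,0,0],[-1,0,0,0,0,0,0],[-1,0,0,0,0,0,0],[-1,0,0,0,0,0,0],[-1,0,0,0,0,0,0],[-1,0,0,0,0,0,0],[-1,0,0,0,0,0,0],[-1,0,0,0,0,0,0]]' 60
```

```text
time: 5.98
tool_pos: [515.3, -33.9, 66.3]
tcp_rot: [180.0, 0.0, 122.2]
ft_force: [0.2, -0.2, 0.9]
finger_gap: 85.4
grip_force: 0.0
time: 6.65
tool_pos: [515.4, -34.0, 66.6]
tcp_rot: [180.0, 0.0, 122.2]
ft_force: [-1.8, -0.4, 6.4]
finger_gap: 20.4
grip_force: 59.5
```

```bash
python3 -m handwheel '[[-1,0,0,-2,0,0,0],[-1,0,0,-4,0,0,0],[-1,0,0,-4,0,0,0],[-1,0,0,-4,0,0,0],[-1,0,0,-1,0,0,0]]'
python3 -m handwheel '[[-1,-1.5,-0.69,0,0,0,0],[-1,-2.98,-1.38,0,0,0,0],[-1,-2.98,-1.38,0,0,0,0],[-1,-2.98,-1.38,0,0,0,0],[-1,-2.98,-1.38,0,0,0,0],[-1,-2.98,-1.38,0,0,0,0],[-1,-2.98,-1.38,0,0,0,0],[-1,-1.5,-0.69,0,0,0,0]]'
python3 -m handwheel '[[-1,0,0,0,0,0,-0.1],[-1,0,0,0,0,0,-0.1],[-1,0,0,0,0,0,-0.1],[-1,0,0,0,0,0,-0.1],[-1,0,0,0,0,0,-0.1],[-1,0,0,0,0,0,0],[-1,0,0,0,0,0,0]]'
python3 - <<'E'
from h import *
p=snapshot("wrist");cv2.imwrite("pics/w4.png",p["image"][:,:,::-1]);np.save("cal4.npy",p,allow_pickle=True)
to([544.9,-262.1,210],151)
for q in ("crank","boss_grip","handle_mid","shaft_seat"):
    print(q,[(np.round(d["location"],1),round(d["conf"],2)) for d in place_of(p,q)[:2]])
p=snapshot("side");cv2.imwrite("pics/s4.png",p["image"][:,:,::-1])
E
```

```text
time: 7.07
tool_pos: [517.7, -34.2, 222.9]
tcp_rot: [179.6, 0.3, 122.2]
ft_force: [2.0, 0.1, -2.2]
finger_gap: 20.4
grip_force: 60.2
time: 7.73
tool_pos: [543.5, -265.4, 213.9]
tcp_rot: [-179.9, -0.1, 122.1]
ft_force: [0.4, 0.7, -3.9]
finger_gap: 20.0
grip_force: 60.1
time: 8.32
tool_pos: [543.9, -261.6, 214.4]
tcp_rot: [180.0, -0.1, 150.7]
ft_force: [-0.4, -0.3, -4.5]
finger_gap: 20.1
grip_force: 60.1
tool [ 544.1 -261.7  214.7] [ 1.800e+02 -1.000e-01  1.506e+02] F [-0.6  0.1 -4.4] t 8.37 j6 -91.0
shift cm [-0.09  0.01  0.47]
turn [ 0.    -0.002 -0.006]
crank [(array([ 542.3, -261.5,  148.2]), 0.9)]
boss_grip [(array([ 543.7, -262. ,  211.4]), 0.87)]
handle_mid [(array([ 474.8, -223.5,  223.2]), 0.58), (array([ 418.8, -323.3,   -1.8]), 0.44)]
shaft_seat []
```

View pics/w4.png

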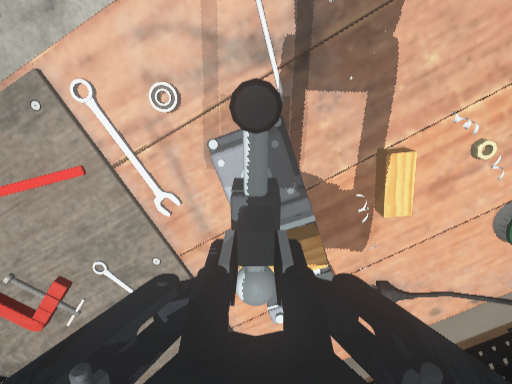

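The crank hangs straight in the grip with the handle at (255,105), right over the vice. Now I lower it onto the shaft.

```bash
python3 - <<'E'
from h import *
p=np.load("cal4.npy",allow_pickle=True).item();s=sense()
h=unproj(p,[255,105],252)[0];d=(h-s["tool_pos"])[:2];print(d,np.linalg.norm(d),np.degrees(np.arctan2(d[1],d[0])))
E
python3 -m handwheel '[[-1,-0.05,0.01,1.5,0,0,-0.006],[-1,0,0,1.5,0,0,0],[-1,0,0,0.9,0,0,0],[-1,0,0,0,0,0,0],[-1,0,0,0,0,0,0]]'
python3 -m handwheel '[[-1,0,0,0.2,0,0,0],[-1,0,0,0.2,0,0,0],[-1,0,0,0.2,0,0,0],[-1,0,0,0,0,0,0]]'
```

```text
[-68.85028648  37.67290066] 78.4831790418961 151.31378685067673
time: 9.03
tool_pos: [544.5, -261.9, 176.2]
tcp_rot: [180.0, -0.1, 151.2]
ft_force: [0.4, 0.9, -3.0]
finger_gap: 20.3
grip_force: 60.1
time: 9.37
tool_pos: [545.0, -262.2, 170.8]
tcp_rot: [-180.0, 0.0, 151.2]
ft_force: [0.2, 0.2, -6.1]
finger_gap: 20.4
grip_force: 60.1
```

```bash
python3 -m handwheel '[[-1,0,0,0.2,0,0,0],[-1,0,0,0.2,0,0,0],[-1,0,0,0,0,0,0]]';python3 -m handwheel '[[-1,0,0,0.2,0,0,0],[-1,0,0,0.2,0,0,0],[-1,0,0,0,0,0,0]]'
```

```text
time: 9.62
tool_pos: [544.9, -262.1, 166.6]
tcp_rot: [180.0, -0.0, 151.2]
ft_force: [0.3, -0.0, -2.5]
finger_gap: 20.1
grip_force: 60.3
time: 9.87
tool_pos: [545.1, -262.0, 162.4]
tcp_rot: [180.0, 0.0, 151.2]
ft_force: [1.5, 0.8, -3.5]
finger_gap: 19.9
grip_force: 60.3
```

```bash
python3 -m handwheel '[[-1,0,0,0.4,0,0,0],[-1,0,0,0.4,0,0,0],[-1,0,0,0,0,0,0]]';python3 -m handwheel '[[-1,0,0,0.4,0,0,0],[-1,0,0,0.3,0,0,0],[-1,0,0,0,0,0,0]]';python3 -m handwheel '[[-1,0,0,0.2,0,0,0],[-1,0,0,0.1,0,0,0],[-1,0,0,0,0,0,0]]'
```

```text
time: 10.12
tool_pos: [544.8, -261.9, 153.6]
tcp_rot: [180.0, -0.0, 151.2]
ft_force: [3.4, -1.3, -6.8]
finger_gap: 19.8
grip_force: 59.8
time: 10.37
tool_pos: [544.9, -262.0, 147.0]
tcp_rot: [180.0, -0.0, 151.2]
ft_force: [4.5, -0.3, -6.6]
finger_gap: 19.9
grip_force: 59.8
time: 10.62
tool_pos: [545.1, -262.1, 144.8]
tcp_rot: [180.0, 0.0, 151.2]
ft_force: [3.9, 0.5, -3.3]
finger_gap: 20.1
grip_force: 60.2
```

```bash
python3 -m handwheel '[[-1,0,0,0.1,0,0,0],[-1,0,0,0.1,0,0,0],[-1,0,0,0,0,0,0],[-1,0,0,0,0,0,0],[-1,0,0,0,0,0,0]]'
```

```text
time: 11.03
tool_pos: [545.8, -262.6, 144.6]
tcp_rot: [-180.0, 0.1, 151.2]
ft_force: [1.0, 0.9, 5.9]
finger_gap: 20.0
grip_force: 61.3
```

```bash
python3 -m handwheel '[[0,0,0,0,0,0,0],[1,0,0,0,0,0,0],[1,0,0,0,0,0,0],[1,0,0,0,0,0,0],[1,0,0,-1,0,0,0],[1,0,0,-3,0,0,0],[1,0,0,-3,0,0,0],[1,0,0,0,0,0,0],[1,0,0,0,0,0,0]]'
python3 - <<'E'
from h import *
to([545,-262,160],151)
for n in ("wrist","top","side"):
    p=snapshot(n);cv2.imwrite(f"pics/{n}5.png",p["image"][:,:,::-1])
    for q in ("crank","boss_grip","handle_mid"):
        print(n,q,[(np.round(d["location"],1),round(d["conf"],2)) for d in place_of(p,q)[:2]])
E
```

```text
time: 11.78
tool_pos: [546.5, -263.1, 216.6]
tcp_rot: [-180.0, 0.3, 151.2]
ft_force: [-0.2, 0.3, -0.7]
finger_gap: 85.5
grip_force: 0.0
tool [ 546.5 -263.1  216.6] [-180.     0.3  151.2] F [-0.2  0.3 -0.7] t 11.78 j6 -92.0
shift cm [0.22 0.03 5.66]
turn [-0.     0.006  0.003]
wrist crank [(array([ 548.9, -262.9,   78.9]), 0.63)]
wrist boss_grip [(array([ 543.9, -261.9,  144.7]), 0.62)]
wrist handle_mid [(array([ 475.8, -224. ,  154.1]), 0.61)]
top crank [(array([ 545.3, -263.5,   75.9]), 0.58)]
top boss_grip [(array([ 547.6, -261.6,  142.8]), 0.82)]
top handle_mid [(array([ 480.1, -225.3,  157.8]), 0.53)]
side crank [(array([ 541.2, -260.7,   76.9]), 0.74), (array([534.6, 461.1,   3.2]), 0.16)]
side boss_grip [(array([ 546.4, -261.5,  145.2]), 0.64)]
side handle_mid [(array([ 478. , -229.3,  156.5]), 0.67)]
```

View pics/wrist5.png

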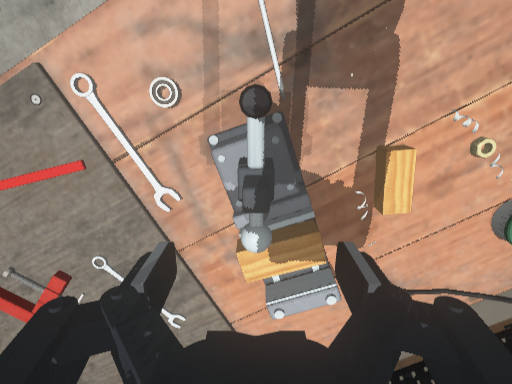

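The picture shows the crank seated on the shaft (hub ~(255,185)), handle at (255,100), the block between the jaws below it. I move over the handle, lower and grip it.

```bash
python3 -m handwheel '[[1,2.5,0,0,0,0,0],[1,2.5,0,0,0,0,0],[1,2.65,0,0,0,0,0],[1,0,0,2,0,0,0],[1,0,0,2,0,0,0],[1,0,0,1.7,0,0,0],[1,0,0,0,0,0,0],[-1,0,0,0,0,0,0],[-1,0,0,0,0,0,0],[-1,0,0,0,0,0,0],[-1,0,0,0,0,0,0],[-1,0,0,0,0,0,0]]' 50
python3 -m handwheel '[[-1,0,0,0,0,0,0],[-1,0,0,0,0,0,0],[-1,0,0,0,0,0,0]]'
```

```text
time: 13.38
tool_pos: [478.6, -225.6, 156.9]
tcp_rot: [-180.0, 0.1, 151.2]
ft_force: [0.3, 0.3, 0.0]
finger_gap: 25.8
grip_force: 0.0
time: 13.63
tool_pos: [478.1, -225.4, 156.5]
tcp_rot: [-180.0, 0.0, 151.2]
ft_force: [-3.5, 1.3, 5.7]
finger_gap: 19.8
grip_force: 48.9
```

```bash
python3 -m handwheel '[[-1,-0.256,1.941,0,0,0,0],[-1,-0.749,1.809,0,0,0,0],[-1,-1.192,1.553,0,0,0,0]]'; python3 -m handwheel '[[-1,-1.553,1.192,0,0,0,0],[-1,-1.809,0.749,0,0,0,0],[-1,-1.941,0.256,0,0,0,0]]';python3 -m handwheel '[[-1,0,0,0,0,0,0],[-1,0,0,0,0,0,0]]'
```

```text
time: 13.88
tool_pos: [521.8, -189.5, 156.7]
tcp_rot: [-179.9, -0.1, 151.1]
ft_force: [-8.2, -3.2, 6.4]
finger_gap: 19.6
grip_force: 49.2
time: 14.13
tool_pos: [579.8, -194.2, 156.4]
tcp_rot: [180.0, -0.1, 151.3]
ft_force: [-9.0, 4.1, 7.2]
finger_gap: 19.6
grip_force: 49.3
time: 14.3
tool_pos: [581.2, -195.4, 156.5]
tcp_rot: [179.9, 0.1, 151.2]
ft_force: [0.9, 3.6, 5.6]
finger_gap: 19.3
grip_force: 49.2
```

```bash
python3 -m handwheel '[[-1,-1.941,-0.256,0,0,0,0],[-1,-1.809,-0.749,0,0,0,0],[-1,-1.553,-1.192,0,0,0,0],[-1,-1.192,-1.553,0,0,0,0],[-1,-0.749,-1.809,0,0,0,0],[-1,-0.256,-1.941,0,0,0,0]]'; python3 -m handwheel '[[-1,0.256,-1.941,0,0,0,0],[-1,0.749,-1.809,0,0,0,0],[-1,1.192,-1.553,0,0,0,0],[-1,1.553,-1.192,0,0,0,0],[-1,1.809,-0.749,0,0,0,0],[-1,1.941,-0.256,0,0,0,0]]'; python3 - <<'E'
from h import *
p=snapshot("side");
for q in ("boss_grip","crank","wood_block"):
        print(q,[(np.round(d["location"],1),round(d["conf"],2)) for d in place_of(p,q)[:2]])
to([508.7,-328,156.5],151.2)
E
```

```text
time: 14.8
tool_pos: [612.0, -296.4, 156.8]
tcp_rot: [179.8, 0.2, 151.3]
ft_force: [3.2, 7.6, 2.6]
finger_gap: 19.6
grip_force: 49.0
time: 15.3
tool_pos: [509.2, -328.3, 157.1]
tcp_rot: [179.9, 0.4, 151.2]
ft_force: [10.3, 0.4, -1.0]
finger_gap: 19.6
grip_force: 48.9
boss_grip [(array([399. , -51. ,   2.4]), 0.55)]
crank []
wood_block [(array([ 663.9, -293.3,   19.1]), 0.81), (array([ 654.2, -115.8,   -2.4]), 0.77)]
tool [ 508.  -327.5  156.6] [-1.800e+02  1.000e-01  1.512e+02] F [ 1.1 -1.   4.5] t 15.5 j6 -99.0
shift cm [-0.08 -0.01  0.01]
turn [-0.     0.001 -0.   ]
```

```bash
python3 -m handwheel '[[-1,1.941,0.256,0,0,0,0],[-1,1.809,0.749,0,0,0,0],[-1,1.553,1.192,0,0,0,0],[-1,1.192,1.553,0,0,0,0],[-1,0.749,1.809,0,0,0,0],[-1,0.256,1.941,0,0,0,0],[-1,-0.256,1.941,0,0,0,0],[-1,-0.749,1.809,0,0,0,0],[-1,-1.192,1.553,0,0,0,0],[-1,-1.553,1.192,0,0,0,0],[-1,-1.809,0.749,0,0,0,0],[-1,-1.941,0.256,0,0,0,0]]'; python3 -m handwheel '[[-1,-1.941,-0.256,0,0,0,0],[-1,-1.809,-0.749,0,0,0,0],[-1,-1.553,-1.192,0,0,0,0],[-1,-1.192,-1.553,0,0,0,0],[-1,-0.749,-1.809,0,0,0,0],[-1,-0.256,-1.941,0,0,0,0]]'
```

```text
time: 16.5
tool_pos: [580.4, -194.1, 156.2]
tcp_rot: [-180.0, -0.2, 151.3]
ft_force: [-9.1, 3.3, 9.8]
finger_gap: 19.4
grip_force: 50.3
time: 17.0
tool_pos: [612.5, -296.4, 156.4]
tcp_rot: [179.8, 0.1, 151.3]
ft_force: [2.5, 8.5, 3.2]
finger_gap: 19.3
grip_force: 50.0
```

```bash
python3 -m handwheel '[[-1,0.256,-1.941,0,0,0,0],[-1,0.749,-1.809,0,0,0,0],[-1,1.192,-1.553,0,0,0,0],[-1,1.553,-1.192,0,0,0,0],[-1,1.809,-0.749,0,0,0,0],[-1,1.941,-0.256,0,0,0,0]]'
python3 - <<'E'
from h import *
s=sense();print(s["tool_pos"],s["ft_force"])
c=lambda a:7.5*np.array([np.cos(np.radians(a)),np.sin(np.radians(a))])
for a0 in (0,):
    for k in range(18): print(270+5*k, np.round(c(275+5*k)-c(270+5*k),3))
p=snapshot("top");cv2.imwrite("pics/top6.png",p["image"][:,:,::-1])
E
```

```text
time: 17.5
tool_pos: [509.7, -328.6, 157.0]
tcp_rot: [180.0, 0.3, 151.2]
ft_force: [10.9, -0.1, 0.7]
finger_gap: 19.5
grip_force: 49.5
[ 509.70432388 -328.59936211  157.01186162] [10.93962813 -0.13368134  0.72280916]
270 [0.654 0.029]
275 [0.649 0.085]
280 [0.639 0.142]
285 [0.624 0.197]
290 [0.604 0.25 ]
295 [0.58  0.302]
300 [0.552 0.352]
305 [0.519 0.398]
310 [0.482 0.442]
315 [0.442 0.482]
320 [0.398 0.519]
325 [0.352 0.552]
330 [0.302 0.58 ]
335 [0.25  0.604]
340 [0.197 0.624]
345 [0.142 0.639]
350 [0.085 0.649]
355 [0.029 0.654]
```

```bash
cat > f.py <<'E'
from h import *
s=sense();r=(s["tool_pos"]-[544.9,-261.3,0])[:2];r/=np.hypot(*r);t=np.array([r[1],-r[0]])
f=s["ft_force"][:2];print("phi",round((151.2-np.degrees(np.arctan2(r[1],r[0])))%360,1),"resist",round(-f@t,1),"radial",round(f@r,1),"t",s["time"])
E
python3 -m handwheel '[[-1,0.654,0.029,0,0,0,0],[-1,0.649,0.085,0,0,0,0],[-1,0.639,0.142,0,0,0,0]]' >/dev/null; python3 f.py; python3 -m handwheel '[[-1,0.624,0.197,0,0,0,0],[-1,0.604,0.25,0,0,0,0],[-1,0.58,0.302,0,0,0,0]]' >/dev/null; python3 f.py
python3 -m handwheel '[[-1,0.552,0.352,0,0,0,0],[-1,0.519,0.398,0,0,0,0]]' >/dev/null; python3 f.py;python3 -m handwheel '[[-1,0.482,0.442,0,0,0,0],[-1,0.442,0.482,0,0,0,0]]' >/dev/null; python3 f.py
```

```text
phi 283.4 resist 10.3 radial 0.1 t 17.8
phi 298.2 resist 9.0 radial 1.0 t 18.05
phi 308.1 resist 9.4 radial 1.4 t 18.2167
phi 318.0 resist 7.6 radial 1.9 t 18.3833
```

```bash

python3 -m handwheel '[[-1,0.398,0.519,0,0,0,0],[-1,0.352,0.552,0,0,0,0]]' >/dev/null; python3 f.py;python3 -m handwheel '[[-1,0.302,0.58,0,0,0,0],[-1,0.25,0.604,0,0,0,0]]' >/dev/null; python3 f.py;python3 -m handwheel '[[-1,0.197,0.624,0,0,0,0],[-1,0.142,0.639,0,0,0,0]]' >/dev/null; python3 f.py;python3 -m handwheel '[[-1,0.085,0.649,0,0,0,0],[-1,0.029,0.654,0,0,0,0]]' >/dev/null; python3 f.py
```

```text
phi 328.1 resist 8.6 radial 3.7 t 18.55
phi 338.1 resist 9.2 radial 4.2 t 18.7167
phi 348.1 resist 8.0 radial 4.9 t 18.8833
phi 358.2 resist 8.0 radial 5.5 t 19.05
```

```bash

python3 -m handwheel '[[-1,-0.029,0.654,0,0,0,0],[-1,-0.085,0.649,0,0,0,0]]' >/dev/null; python3 f.py;python3 -m handwheel '[[-1,-0.142,0.639,0,0,0,0],[-1,-0.197,0.624,0,0,0,0]]' >/dev/null; python3 f.py;python3 -m handwheel '[[-1,-0.25,0.604,0,0,0,0],[-1,-0.302,0.58,0,0,0,0]]' >/dev/null; python3 f.py
```

```text
phi 8.4 resist 9.3 radial 5.6 t 19.2167
phi 18.5 resist 8.6 radial 5.6 t 19.3833
phi 28.7 resist 9.4 radial 5.8 t 19.55
```

```bash
python3 - <<'E'
from h import *
p=snapshot("wrist");a=p["image"][:,:,::-1];b=snapshot("top")["image"][95:215,315:405,::-1]
cv2.imwrite("pics/c7.png",np.hstack([cv2.resize(a,(480,360)),cv2.resize(b,(270,360),interpolation=cv2.INTER_CUBIC)]))
E
```

```text
(no output)
```

View pics/c7.png

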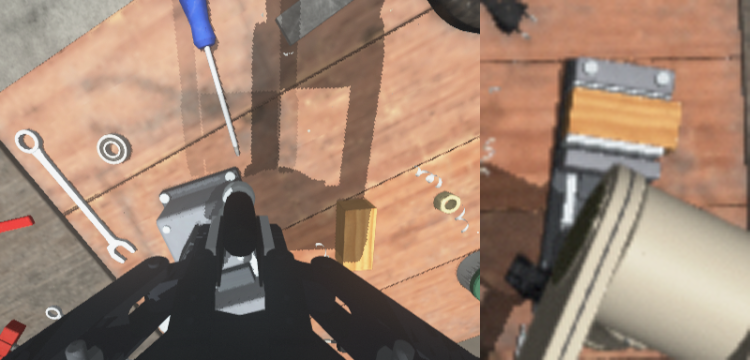

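The left half shows the fingers on the handle over the drive box. The right half shows the front jaw just about at the block (600,150) and the block close to the rear jaw. I continue in small steps.

```bash

python3 -m handwheel '[[-1,-0.352,0.552,0,0,0,0],[-1,-0.398,0.519,0,0,0,0]]' >/dev/null; python3 f.py;python3 -m handwheel '[[-1,-0.442,0.482,0,0,0,0],[-1,-0.482,0.442,0,0,0,0]]' >/dev/null; python3 f.py;python3 -m handwheel '[[-1,-0.519,0.398,0,0,0,0],[-1,-0.552,0.352,0,0,0,0]]' >/dev/null; python3 f.py
```

```text
phi 38.7 resist 9.4 radial 5.9 t 19.8167
phi 48.9 resist 8.7 radial 4.6 t 19.9833
phi 59.0 resist 10.2 radial 3.8 t 20.15
```

```bash

python3 -m handwheel '[[-1,-0.58,0.302,0,0,0,0],[-1,-0.604,0.25,0,0,0,0]]' >/dev/null; python3 f.py;python3 -m handwheel '[[-1,-0.624,0.197,0,0,0,0],[-1,-0.639,0.142,0,0,0,0]]' >/dev/null; python3 f.py
```

```text
phi 68.8 resist 12.3 radial 4.3 t 20.3167
phi 78.5 resist 13.6 radial 3.6 t 20.4833
```

```bash

python3 -m handwheel '[[-1,-0.649,0.085,0,0,0,0],[-1,-0.654,0.029,0,0,0,0]]' >/dev/null; python3 f.py;python3 -m handwheel '[[-1,-0.654,-0.029,0,0,0,0],[-1,-0.649,-0.085,0,0,0,0]]' >/dev/null; python3 f.py
```

```text
phi 88.3 resist 15.2 radial 4.4 t 20.65
phi 97.9 resist 16.4 radial 4.4 t 20.8167
```

Clearly heavier, about 7 N over free running, so I stop here. I ease the arm's push off, then let go.

```bash

python3 -m handwheel '[[-1,0.15,0.01,0,0,0,0],[-1,0,0,0,0,0,0]]' >/dev/null; python3 f.py; python3 -m handwheel '[[-1,0.1,0.01,0,0,0,0],[-1,0,0,0,0,0,0]]' >/dev/null; python3 f.py
```

```text
phi 97.5 resist 10.6 radial 3.4 t 20.9833
phi 96.9 resist 7.9 radial 4.4 t 21.15
```

```bash

python3 -m handwheel '[[-1,0.1,0.02,0,0,0,0],[-1,0,0,0,0,0,0]]' >/dev/null; python3 f.py; python3 -m handwheel '[[-0.2,0,0,0,0,0,0],[-0.1,0,0,0,0,0,0],[-0.1,0,0,0,0,0,0],[-0.1,0,0,0,0,0,0],[-0.1,0,0,0,0,0,0]]'; python3 f.py
```

```text
phi 96.4 resist 7.2 radial 3.6 t 21.3167
time: 21.73
tool_pos: [587.7, -201.0, 155.3]
tcp_rot: [-180.0, -0.0, 151.2]
ft_force: [-0.9, 0.5, 0.5]
finger_gap: 38.5
grip_force: 0.0
phi 96.6 resist 1.0 radial -0.1 t 21.7333
```

Free. Raise straight up, move toward the base side, and look.

```bash

python3 -m handwheel '[[-0.1,0,0,-1,0,0,0],[-0.1,0,0,-3,0,0,0],[-0.1,0,0,-3.5,0,0,0],[-0.1,0,0,-3.5,0,0,0],[-0.1,2,-3,0,0,0,0],[-0.1,2,-3,0,0,0,0],[-0.1,2,-3,0,0,0,0],[-0.1,2,-3,0,0,0,0],[-0.1,0,0,0,0,0,0],[-0.1,0,0,0,0,0,0]]'
python3 - <<'E'
from h import *
S=[]
for n in ("side","top"):
    p=snapshot(n)
    for q in ("crank","boss_grip","handle_mid","wood_block"):
        print(n,q,[(np.round(d["location"],1),round(d["conf"],2)) for d in place_of(p,q)[:2]])
    uv=proj(p,[600,-270,60])[0].round().astype(int);S.append(cv2.resize(p["image"][uv[1]-60:uv[1]+60,uv[0]-65:uv[0]+65,::-1],(390,360),interpolation=cv2.INTER_CUBIC))
cv2.imwrite("pics/end.png",np.hstack(S))
E
```

```text
time: 22.57
tool_pos: [458.7, -268.6, 267.0]
tcp_rot: [-180.0, 0.1, 151.0]
ft_force: [0.8, 0.0, -0.1]
finger_gap: 38.3
grip_force: 0.0
side crank [(array([ 543.4, -260.2,   73.7]), 0.65)]
side boss_grip [(array([ 544.7, -260.1,  147.8]), 0.69), (array([ 420.2, -316.4,   -0.5]), 0.51)]
side handle_mid [(array([ 576.7, -197. ,  158.9]), 0.56)]
side wood_block [(array([ 694.9, -297.2,   19.4]), 0.78), (array([ 651.5, -116.4,   -2.3]), 0.47)]
top crank [(array([ 543.8, -261.5,   76.5]), 0.78)]
top boss_grip [(array([ 546.8, -260.3,  145.7]), 0.69)]
top handle_mid [(array([ 579.1, -195.6,  160.1]), 0.61)]
top wood_block [(array([ 6.528e+02, -1.143e+02, -2.000e-01]), 0.85), (array([ 698.2, -293.9,   17.5]), 0.83)]
```

View pics/end.png

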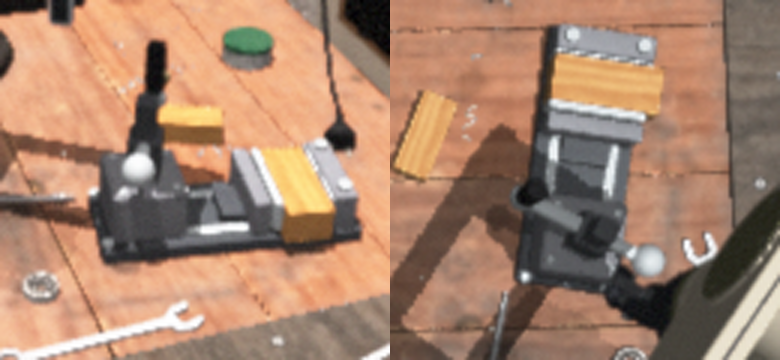

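The picture shows the block flat and clamped between both jaws (left half 295,195), and the crank upright and home on the shaft with the gripper clear.

```bash
python3 -c "
from bench import *
print(hand_in())"
```

```text
the job is handed in; nothing more can be done
None
```

I seated the crank on the shaft, wound it about 2¼ turns clockwise until it was clearly heavier (about 7 N over free running, which I estimate at 110–135 N on the block), let go with the gripper clear, and handed the job in; no verdict came back.

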